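# Roll a round bar into the V of a measuring rest

## Robot

A 6-joint arm with a two-finger parallel gripper is mounted at the origin on the work surface. World frame = base frame: x ahead of the robot, y to its left, z up, the work surface at z = 0. Lengths are in mm, angles in degrees, forces in N, time in s.
With the tool pointing down it reaches from about 350 to 850 mm from the base axis. Payload 8.1 kg.
Tool frame: the origin (TCP) lies at the very end of the fingers, on their centre line; the grasp point (between the pads) lies 19 mm behind it (r.grip_depth is the distance from the TCP to the grasp point, in mm); y points along the fingers, z is the direction in which the jaws open and shut, and the axes are right-handed (so a half turn about y gives the same grasp; the last joint's range is limited). The gripper opens to 85 mm and grips with 20 to 120 N. Pads are 22 mm wide; open, the fingers measure 114 mm over their backs; the gripper's body (76 mm by 85 mm) begins 54 mm behind the grasp point. The pads swing forward as they close: fully open they stand 13 mm farther back than shut.
Start: joints at [-81.784, 7.471, 85.268, -0, 87.261, -4.893], TCP at [136.106, -584.363, 231.292] pointing down, gripper open.
Joint ranges: [-169.43, 169.43], [-51.17, 129.36], [1.28, 143.12], [-76.62, 256.62], [0, 156.53], [-152.29, 152.29]. Speed limits (degrees/s): [136.94, 136.94, 159.86, 180, 180, 180].

## Interface

Orientations are given as [roll, pitch, yaw] about the fixed x, y, z axes, in that order (R = Rz(yaw) Ry(pitch) Rx(roll)).
In Python, from bench import readout, eyes, r gives the robot as it stands. The module is installed in compiled form; this text tells all that it offers.
- The arm moves only by the tool move_arm, never from a script. Its argument "motion" is text: rows parted by semicolons, each of 6 numbers parted by spaces: the shift along the world's x, y, z in cm, then the turn, a rotation vector about the world's x, y, z in degrees. A call has 1 to 10 rows; each row is the pose to reach, as a shift and turn from the pose commanded when the call began; what a row does not reach only later rows make up. A row lasts 1/12 s, in which the tool goes at most 41.7 mm and 7.16 degrees, less where a joint would pass 70% of its speed; a pose out of reach is approached as far as the arm can. A call with a gripper value outside its range is refused whole. "fingers" is the finger opening in cm, from 0 to 8.54, set as the call begins (left out, the last holds). The fingers move at their own pace and stop on an object; "squeeze" is the grip in N (left out, the last holds). Time passes only in rows, so rows that repeat a pose let the fingers close. It gives the time, the measured TCP pose, the force and the opening at its end, in the units of the state.
- readout.sense(): the state, without advancing time (a new reading comes with each control period).
- eyes.snapshot(name): name is "side" or "top"; returns a dict with "image" (420x560x3 uint8, blue, green, red), "fx", "fy", "cx", "cy" (pixels), "world_to_cam" (4x4, takes a point from world to camera coordinates). Camera axes: x right, y down, z forward; pixel columns grow to the right and rows downward; lengths in mm; the calibration is good to about 2 mm. A picture is of the moment at which its call begins. There is no depth.
- r.hand_in(): hands the job in, once; it reports no verdict.
The state is a dict: "time": time; "joint_pos": joint angles; "qd": joint speeds; "joint_efforts": joint torques, N m; "tool_pos": TCP position; "tcp_rot": TCP orientation; "ft_force": force on the tool from outside, world axes, zero at the start; "wrist_torque": the same for the moment, N m; "finger_gap": finger opening in mm.
Only numpy, scipy, OpenCV 4.12 (cv2) and the standard library are available. Lean on these libraries where they do the work, as an engineer would, in place of code of your own. Each camera call takes 0.05 s, during which the arm holds its last target. There are 200 camera calls.

## Task

Roll the aluminium round bar along the bench by its side with your fingers, up the ramp and into the V-groove of the measuring rest, then push on its end to slide it along the groove until it is right up against the end stop, and leave it there. Keep it under control all the way: push gently, never grip, pinch or lift the bar, and leave the other things on the bench where they are.

Things in the scene. Friction and masses are not known exactly. Their poses are not given: they have to be found in the camera images.
- bar: Solid, smooth, lightly oiled aluminium round bar (friction about 0.3) lying on the bench, 50 mm diameter, 120 mm long, about 0.65 kg, flat ends. Origin in its middle on its axis, 25 mm above the bench; its x axis runs along the bar, y and z turn as it rolls. It rolls easily, square to its own axis; pushed at one end on the flat it rolls on rather than turns. Let go, it soon stops.
- rest: Grey V-block measuring rest, fixed to the bench. Origin at bench level under the groove's bottom line. x runs along the groove to the end stop, y from the ramp across the groove to the gauge column, z up. Block: x = -85 to +60 mm, y = -67 to +97 mm. 120-degree V with its bottom at y = 0, z = 0; rear flank up to z = 20 mm at y = 35 mm, then a flat shoulder 20 mm high.
- rest_crest (a point): Middle of the low front edge between ramp and groove: rest x = -12, y = -20, z = 10.4 mm. From here the lead-in ramp falls at 13 degrees to the bench (foot at y = -67 mm) and the front flank falls 30 degrees into the groove. The bar must roll over this edge. Axes as the rest.
- rest_stop (a point): Centre of the end stop's face at bar-axis height (rest x = +60, y = 0, z = 28.9 mm). The stop is a dark steel plate across the groove, 12 mm thick, y = -18 to +38 mm, 42 mm high. Axes as the rest.
- rest_seat (a point): Where the bar's middle is when it lies in the groove against the end stop: rest x = 0, y = 0, z = 28.9 mm. At the start the bar's middle is at rest x = -45 to -20 mm, y = -300 to -220 mm, its axis within 0.18 rad of parallel to the groove. Axes as the rest.
- rest_column (a point): Foot of the steel column of the rest (16 mm thick, top 215 mm above the bench) at rest x = 36, y = 68, z = 20 mm. Its dial gauge is swung out to the far side at rest y about 146 mm, its lowest point 96 mm above the bench. Axes as the rest.
- brass_slug: Bystander: upright brass cylinder, 38 mm diameter, 50 mm high, beside the rolling lane. Origin at the centre of its underside.
- steel_slug: Bystander: upright steel cylinder, 25 mm diameter, 60 mm high, beside the rolling lane on the robot's side. Origin at the centre of its underside.
- stopper: Bystander: red-brown rubber stopper standing on its small end, 38 mm diameter at the top, 30 mm high. Origin at the centre of its underside.
- beaker: Bystander: glass beaker, 72 mm diameter, 95 mm high. Origin at the centre of its underside.
- caliper: Bystander: steel vernier caliper lying flat, 235 mm long. Origin at the underside of the middle of its beam.
- wash_bottle: Bystander: white plastic bottle, 64 mm diameter, 150 mm high. Origin at the centre of its underside.
There are look-alikes about, which are no part of the job. Leave any black or pink look-alike of the bar alone.

How it is judged (in metres and radians):
On the way, in this order (a step that is already met when the one before it is completed fails the run):
1. the bar has rolled a quarter turn along the bench, still down on the bench (angle between bar's own z axis and vertical above 1.3 rad and height (world z) of bar below 0.029 m and y of bar in the frame of rest below -0.05 m), for 0.02 s.
2. the bar has come down the crest into the V-groove and lies in it along its length (y of bar in the frame of rest between -0.004 and 0.004 m and height (world z) of bar between 0.026 and 0.0315 m and angle between the x axis of bar and the x axis of rest, either way round below 0.05 rad and x of bar in the frame of rest between -0.075 and 0.005 m), for 0.2 s.
At the end, for the whole second after the job is handed in: The bar lies still in the V-groove (axis within 4 mm of the groove's centre line and within 0.05 rad of it, down on both flanks), its end within 4 mm of the end stop (y of bar in the frame of rest between -0.004 and 0.004 m and height (world z) of bar between 0.026 and 0.0315 m and angle between the x axis of bar and the x axis of rest, either way round below 0.05 rad and x of bar in the frame of rest between -0.004 and 0.003 m and linear speed of bar below 0.01 m/s and angular speed of bar below 0.2 rad/s); the robot touches nothing.
It fails at once if the bar is lifted or tipped (its middle more than 48 mm above the bench, or its axis tilted more than 0.35 rad) (height (world z) of bar above 0.048 m or angle between bar's own x axis and vertical below 1.22 rad or angle between bar's own x axis and vertical above 1.92 rad).
It fails at once if the bar is pinched or rammed (more than 35 N between fingers and bar) (contact force between the fingers and bar above 35 N).
It fails at once if the bar is thrown or let run away (faster than 0.6 m/s) (linear speed of bar above 0.6 m/s).
It fails at once if another thing on the bench is moved more than 20 mm (distance of any of brass_slug, steel_slug, stopper, beaker, caliper, wash_bottle from where it was at the start of the episode above 0.02 m).
It also fails if it takes over 70 s, if anything falls off the work surface, if the arm or the gripper's body presses on something with over 40 N, if the wrist force passes 120 N, or if a joint passes its speed limit or range.

## Working session

There is one attempt and no reset: what is moved stays moved. The work goes in short steps, Python scripts to look and compute and a tool call to move; the robot and the scene stay as the last step left them, time stands still between calls to the robot, and variables do not carry over. Pictures are saved under pics/ and viewed, about 8 in all and at most 12, crops included, and the job is handed in when it is done.

Besides the shell and the picture viewer there is one more tool, called after "Emit:" by a JSON object that holds its "method" and its "body", one argument or row to a line. move_arm: Moves the arm, as the interface text tells. Its arguments: {"type":"object","properties":{"motion":{"type":"string"},"fingers":{"type":"number"},"squeeze":{"type":"number"}},"required":["motion"]}

```bash
mkdir -p pics; cat > h.py <<'E'
import numpy as np, cv2
from bench import readout, eyes, r
def snap(name, f=None):
    s=eyes.snapshot(name)
    if f: cv2.imwrite('pics/'+f,s['image'])
    np.savez('cam_'+name+'.npz',**s)
    return s
def load(n): return dict(np.load('cam_'+n+'.npz'))
def p2w(s,u,v,z):
    T=s['world_to_cam'];R=T[:3,:3];t=T[:3,3]
    d=R.T@np.array([(u-s['cx'])/s['fx'],(v-s['cy'])/s['fy'],1]);c=-R.T@t
    return c+d*(z-c[2])/d[2]
def w2p(s,p):
    q=s['world_to_cam']@np.append(p,1.); return np.array([s['fx']*q[0]/q[2]+s['cx'],s['fy']*q[1]/q[2]+s['cy']])
E
python3 - <<'E'
from h import *
for n in('top','side'):
    s=snap(n,n+'0.png'); print(n,s['fx'],s['world_to_cam'].round(3).tolist(), (-s['world_to_cam'][:3,:3].T@s['world_to_cam'][:3,3]).round())
print(readout.sense())
E
```

```text
top 461.75532186572866 [[-0.004, -1.0, -0.019, 12.193], [-0.986, 0.008, -0.164, 617.483], [0.164, 0.018, -0.986, 1301.99], [0.0, 0.0, 0.0, 1.0]] [ 395.  -16. 1386.]
side 457.3856898963559 [[-0.93, -0.369, 0.012, 539.193], [-0.241, 0.582, -0.777, 176.653], [0.279, -0.725, -0.63, 944.122], [0.0, 0.0, 0.0, 1.0]] [280. 780. 725.]
{'time': 0.1, 'joint_pos': array([-8.17830141e+01,  7.51128671e+00,  8.53249337e+01, -1.17007875e-03,
        8.72634986e+01, -4.89385491e+00]), 'qd': array([-0.11102152, -0.08943111, -0.15222925, -0.06899351, -0.03118527,
        0.04962953]), 'joint_efforts': array([ 8.85793470e-04, -5.70956147e+01, -5.01940870e+01, -2.84482885e-04,
        8.10765952e-03, -1.39724793e-05]), 'tool_pos': array([ 136.03288659, -583.84009114,  230.32592992]), 'tcp_rot': array([-9.00994552e+01,  7.34264534e-03, -1.66889109e+02]), 'ft_force': array([ 0.2215352 ,  0.72447045, -0.08337096]), 'wrist_torque': array([0.01396353, 0.0343153 , 0.05077682]), 'finger_gap': 85.65911593034775}
```

View pics/top0.png

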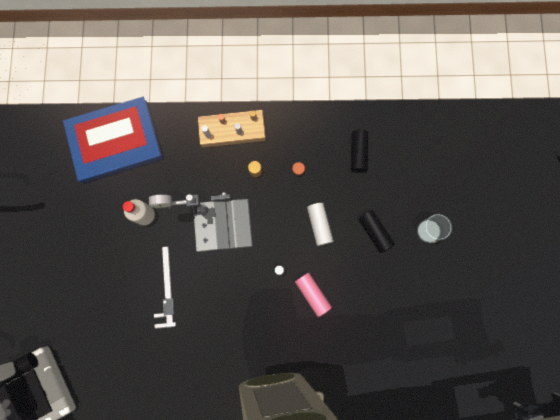

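View pics/side0.png

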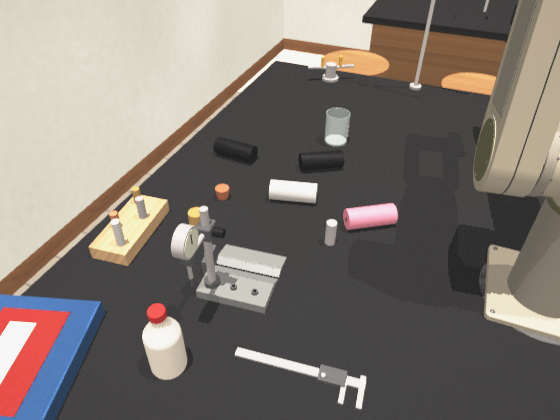

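```bash
python3 - <<'E'
from h import *
s=load('top')['image'][180:290,185:345]
a=cv2.resize(s,None,fx=5,fy=5,interpolation=cv2.INTER_CUBIC); cv2.imwrite('pics/ctop.png',a)
s=load('side')['image'][165:315,170:345]
a=cv2.resize(s,None,fx=4,fy=4,interpolation=cv2.INTER_CUBIC); cv2.imwrite('pics/cside.png',a)
E
```

```text
(no output)
```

View pics/ctop.png

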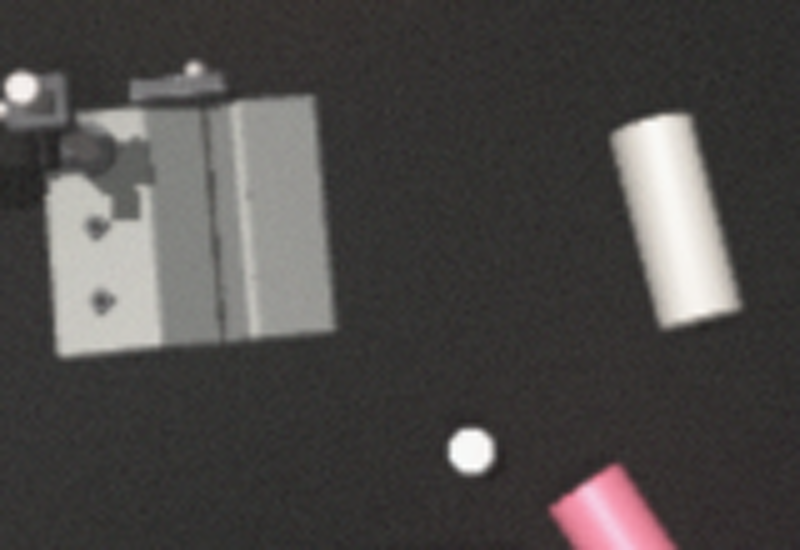

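View pics/cside.png

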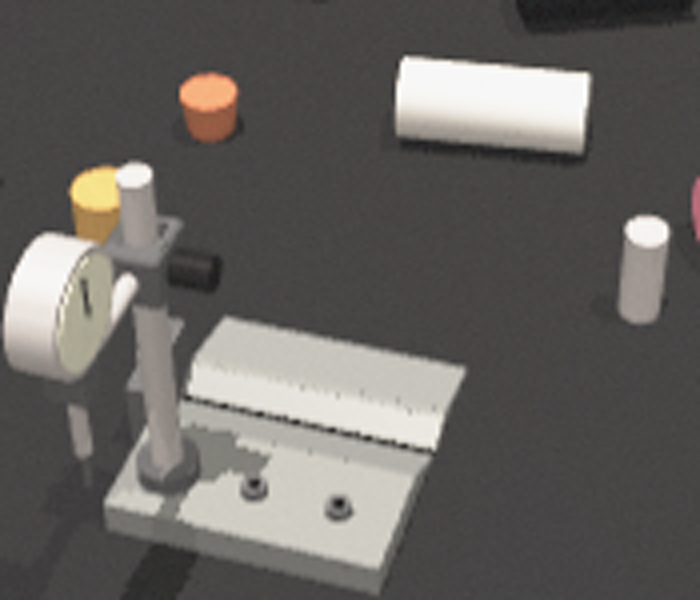

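```bash
cat >> h.py <<'E'
def rest_fit():
    s=load('top'); c=lambda u,v:(185+u/5,180+v/5)
    from scipy.optimize import least_squares
    pts=[((60,-67,0),c(316,95)),((-85,-67,0),c(337,331)),((-85,97,20),c(57,356)),((-85,0,0),c(221,342)),((-85,35,20),c(161,347)),((-85,-20,10.4),c(256,336))]
    def W(q,p):
        a=q[2];return np.array([q[0]+np.cos(a)*p[0]-np.sin(a)*p[1],q[1]+np.sin(a)*p[0]+np.cos(a)*p[1],p[2]])
    f=lambda q:np.concatenate([w2p(s,W(q,p))-u for p,u in pts])
    o=least_squares(f,[550,100,0.]); return o.x,o.fun,W
E
python3 - <<'E'
from h import *
q,res,W=rest_fit(); print(q,res.round(1)); s=load('side')
print('side chk',[(w2p(s,W(q,p))-[170,165])*4 for p in((60,-67,0),(-85,-67,0),(-85,97,20),(60,97,20))])
t=load('top'); c=lambda u,v:(185+u/5,180+v/5)
P=[p2w(t,*c(*p),25)[:2] for p in((611,135),(692,113),(743,308),(662,328))]
far=(P[0]+P[1])/2;near=(P[2]+P[3])/2;m=(far+near)/2
d=far-near;a=np.arctan2(d[1],d[0]);print('bar',m,np.linalg.norm(d),a, np.linalg.norm(P[0]-P[1]))
c_,s_=np.cos(q[2]),np.sin(q[2]);R=np.array([[c_,s_],[-s_,c_]])
print('in rest',R@(m-q[:2]),a-q[2])
k=lambda u,v:(170+u/4,165+v/4)
S=[p2w(s,*k(*p),25)[:2] for p in((397,98),(588,112))];print('side ends approx z25',S,np.mean(S,0))
for n,p,z in(('steel',c(471,451),60),('brass',(255,168),50),('stopper',(298,169),30)):
  w=p2w(t,*p,z)[:2];print(n,w,R@(w-q[:2]))
E
```

```text
[6.05766216e+02 1.68012523e+02 9.23868946e-02] [-0.3  0.2 -0.4  0.1  0.1 -0.2  0.7  0.   0.1 -0.4 -0.1  0.3]
side chk [array([222.1826571 , 310.03814397]), array([464.38381302, 362.26538109]), array([373.86053352, 561.73680491]), array([ 99.0467408 , 495.17808355])]
bar [ 589.72239636 -111.60790494] 119.96728353998418 0.2361056786555944 50.35149079678308
in rest [ -41.771928   -276.94781846] 0.1437187840532214
side ends approx z25 [array([644.50821908, -89.8091536 ]), array([ 526.53112563, -122.64676173])] [ 585.51967235 -106.22795767]
steel [452.65005813  10.60461083] [-166.98492299 -142.61081387]
brass [756.54915649  81.77112921] [142.18366131 -99.78416557]
stopper [757.57996122 -46.91881427] [ 131.33771172 -228.02039091]
```

The silver-white bar at top pixel (320,224) is the target: it's plain metal, 120 x 50 mm, and at rest (-42,-277) mm it lies inside the given start range. The look-alikes are pink at (313,295) and black at (376,230) and (360,150). The enlarged crop confirms this. The rest is at world (606,168), yaw 5.3°, and the bar's yaw is 13.5°.

I'll use closed fingers to nudge the bar's near end first. That shifts it forward and squares it up.

Emit:
{"method": "move_arm", "body": {
  "motion": "2 2.5 -0.5 0 0 4.1; 4 5 -1 0 0 8.2; 6 7.5 -1.5 0 0 12.5; 8 10 -2 0 0 17; 10 12.5 -2.5 0 0 21; 12 15 -3 0 0 25; 14 17.5 -3.5 0 0 29; 16 20 -4 0 0 33; 17.5 22 -4.5 0 0 37; 18 23 -5 0 0 41",
  "fingers": 0
}}

```text
time: 0.93
tool_pos: [317.7, -351.7, 180.6]
tcp_rot: [-90.0, 0.1, -125.6]
ft_force: [0.4, 0.4, -0.6]
finger_gap: -0.2
```

Emit:
{"method": "move_arm", "body": {
  "motion": "2 2.5 -0.5 0 0 4.1; 4 5 -1 0 0 8.2; 6 7.5 -1.5 0 0 12.5; 8 10 -2 0 0 17; 10 12.5 -2.5 0 0 21; 12 15 -3 0 0 25; 14 17.5 -3.5 0 0 29; 16 20 -4 0 0 33; 17.5 22.9 -4.5 0 0 37; 17.5 22.9 -5 0 0 41.2"
}}

```text
time: 1.77
tool_pos: [492.9, -120.7, 130.7]
tcp_rot: [-90.0, 0.1, -84.3]
ft_force: [-0.7, 0.3, 0.8]
finger_gap: 0.4
```

Emit:
{"method": "move_arm", "body": {
  "motion": "0 -0.1 -2.5 0 0 0; 0 -0.2 -5 0 0 0; 0 -0.2 -8 0 0 0; 0 -0.2 -10.5 0 0 0; 0 -0.2 -11.6 0 0 0; 0.5 -0.1 -11.6 0 0 0; 1.0 -0.1 -11.6 0 0 0; 1.5 0 -11.6 0 0 0; 1.8 0 -11.6 0 0 0; 1.8 0 -11.6 0 0 0"
}}

```text
time: 2.6
tool_pos: [511.5, -125.9, 17.3]
tcp_rot: [-89.8, -0.1, -84.7]
ft_force: [0.1, -0.5, -0.2]
finger_gap: 0.2
```

```bash
python3 - <<'E'
from h import *
s=snap('side');t=snap('top')
a=cv2.resize(s['image'][140:260,220:380],None,fx=3.5,fy=3.5,interpolation=cv2.INTER_CUBIC)
b=cv2.resize(t['image'][180:290,250:360],None,fx=3.8,fy=3.8,interpolation=cv2.INTER_CUBIC)[:420]
a=a[:418];b=b[:a.shape[0]]
a=cv2.copyMakeBorder(a,0,0,0,0,cv2.BORDER_CONSTANT)
w=np.hstack([cv2.resize(a,(420,420*a.shape[0]//a.shape[1])), np.zeros((0,0,3),np.uint8).reshape(0,0,3)]) if 0 else None
h=a.shape[0];b=b[:h];cv2.imwrite('pics/p1.png',np.hstack([a,b])[:, :]);print(a.shape,b.shape)
E
```

```text
(418, 560, 3) (418, 418, 3)
```

```bash
python3 - <<'E'
import cv2
i=cv2.imread('pics/p1.png');cv2.imwrite('pics/p1b.png',cv2.resize(i,(798,341)))
E
```

```text
(no output)
```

View pics/p1b.png

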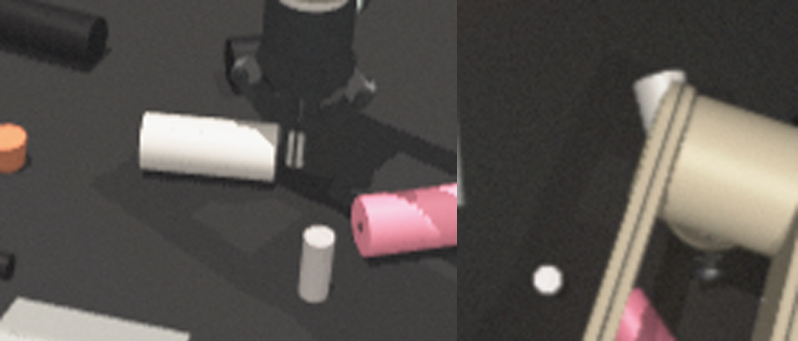

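The side view shows the closed fingers (295,150) about 10 mm short of the bar's near end (277,150). Next is a slow push along the groove direction.

Emit:
{"method": "move_arm", "body": {
  "motion": "0 0.6 0 0 0 0; 0.4 0.7 0 0 0 0; 0.8 0.7 0 0 0 0; 1.2 0.7 0 0 0 0; 1.6 0.8 0 0 0 0; 2.0 0.8 0 0 0 0; 2.4 0.8 0 0 0 0; 2.8 0.9 0 0 0 0; 3.2 0.9 0 0 0 0; 3.2 0.9 0 0 0 0"
}}

```text
time: 3.53
tool_pos: [542.2, -116.4, 15.5]
tcp_rot: [-89.9, -0.0, -84.7]
ft_force: [-0.9, -0.2, 0.1]
finger_gap: -0.1
```

```bash
cat >> h.py <<'E'
def barside():
    s=snap('side'); g=s['image']; q,_,W=rest_fit_c
    return s
E
python3 - <<'E'
from h import *
s=snap('side');g=s['image'];hsv=cv2.cvtColor(g,cv2.COLOR_BGR2HSV)
m=((hsv[...,2]>125)&(hsv[...,1]<60)).astype(np.uint8)
n,l,st,c=cv2.connectedComponentsWithStats(m)
for i in range(1,n):
    if st[i,4]>150: print(st[i],c[i],cv2.minAreaRect(np.argwhere(l==i)[:,::-1].astype(np.float32)))
cv2.imwrite('pics/p2.png',cv2.resize(g[140:300,180:380],None,fx=3.5,fy=3.5,interpolation=cv2.INTER_CUBIC))
E
```

```text
[    0     0   560   281 68024] [208.87467658  84.14684523] ((279.5, 140.0), (280.0, 559.0), 90.0)
[409  60  14  30 165] [416.55151515  78.00606061] ((415.4225158691406, 74.43690490722656), (12.070347785949707, 29.37651252746582), 2.2906100749969482)
[258 176  48  25 907] [281.20066152 188.08710033] ((281.75384521484375, 187.96922302246094), (48.1254768371582, 19.597488403320312), 7.125016689300537)
[ 13 188 119 108 796] [ 70.60050251 245.07160804] ((72.92536163330078, 243.06785583496094), (5.650450706481934, 158.5489501953125), 47.72631072998047)
[  95  196   71   59 1391] [130.5147376  223.66642703] ((128.64642333984375, 222.85243225097656), (31.565454483032227, 79.14715576171875), 37.18470764160156)
[ 171  205   44   55 1124] [189.61921708 235.636121  ] ((190.44110107421875, 231.43670654296875), (29.052074432373047, 59.61334228515625), 33.023868560791016)
[325 219  12  27 264] [330.29924242 231.65151515] ((330.3882141113281, 231.95294189453125), (10.430724143981934, 26.383596420288086), 4.398705005645752)
[ 196  242   90   66 3638] [241.15640462 273.43870258] ((238.98681640625, 274.133544921875), (83.7427749633789, 54.7514762878418), 11.976131439208984)
[ 484  245   76   96 3051] [511.91183219 297.41920682] ((524.424560546875, 291.26416015625), (93.267822265625, 74.72415161132812), 15.945395469665527)
[ 142  316   45   64 2123] [164.81865285 348.40273198] ((165.39622497558594, 348.38677978515625), (61.40016174316406, 40.384002685546875), 74.05460357666016)
[   0  321   36   63 1121] [ 12.54504906 343.36931311] ((7.529862403869629, 347.0528869628906), (24.5893611907959, 69.45891571044922), 30.815706253051758)
[ 235  347  132   63 1745] [311.31977077 372.43782235] ((298.71588134765625, 376.56488037109375), (135.9180450439453, 33.97951126098633), 13.706960678100586)
```

View pics/p2.png

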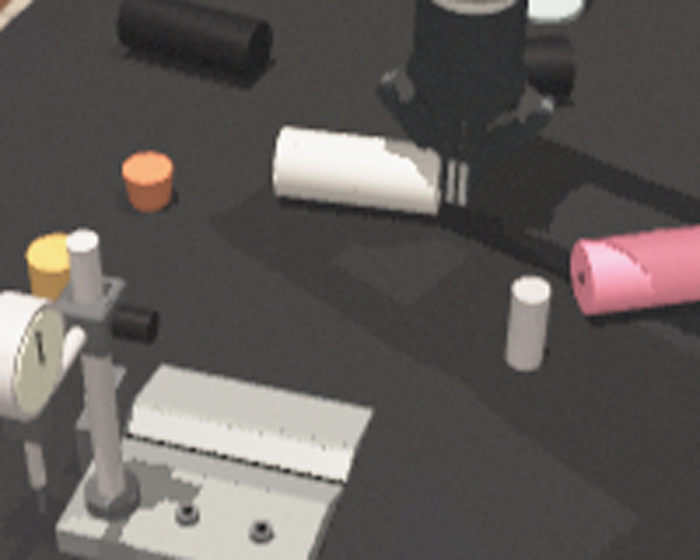

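```bash
cat >> h.py <<'E'
from scipy.optimize import least_squares
Q=np.array([605.77,168.01,0.0924])
def hull4(s,q,z=25):
    x,y,a=q;d=np.array([np.cos(a),np.sin(a),0]);n=np.array([-np.sin(a),np.cos(a),0]);th=np.linspace(0,2*np.pi,90)
    E=[np.array([w2p(s,np.array([x,y,z])+k*60*d+25*(np.cos(t)*n+np.sin(t)*np.array([0,0,1]))) for t in th]) for k in(1,-1)]
    ax=E[1].mean(0)-E[0].mean(0);p=np.array([-ax[1],ax[0]])/np.hypot(*ax)
    return np.concatenate([e[f(e@p)] for e in E for f in(np.argmax,np.argmin)])  # far-bottom,far-top,near-bottom,near-top
def hull4s(s,q,z=25):
    x,y,a=q;return hull4(s,q,z)
def toRest(q):
    c,s=np.cos(Q[2]),np.sin(Q[2]);d=q[:2]-Q[:2];return np.array([c*d[0]+s*d[1],-s*d[0]+c*d[1],q[2]-Q[2]])
def fit(s,px,q0,z=25):
    o=least_squares(lambda q:hull4(s,q*[1,1,.01],z)-np.ravel(px),np.array(q0)*[1,1,100],diff_step=1e-3)
    q=o.x*[1,1,.01];return q,o.fun.round(1)
E
python3 - <<'E'
from h import *
s=load('side')
k=lambda u,v,c:(c[0]+u/c[2],c[1]+v/c[2])
c0=(170,165,4);c1=(180,140,3.5)
for c,P in((c0,[(396,137),(405,57),(584,153),(590,72)]),(c1,[(276,198),(284,127),(437,214),(442,149)])):
    q,f=fit(s,[k(u,v,c) for u,v in P],[590,-110,.2]);print(q,toRest(q),f)
E
```

```text
[ 5.84864579e+02 -1.06731400e+02  2.52630671e-01] [-4.61662395e+01 -2.71640483e+02  1.60230671e-01] [ 0.3 -0.3 -0.4  0.3 -0.1 -0.3  0.2  0.4]
[ 6.13332613e+02 -1.04519322e+02  1.99753724e-01] [-1.76155403e+01 -2.72064546e+02  1.07353724e-01] [-0.2 -0.5 -0.3  0.5 -0.2  0.4  0.7 -0.5]
```

Measured: the bar now sits at about rest x = -15, y = -275, yaw +0.1 rad, with the top-to-side bias taken off. That is a good lane. I'll go round to its far side with the fingers spread.

Emit:
{"method": "move_arm", "body": {
  "motion": "-2.5 -0.2 0 0 0 0; -2.8 -0.3 3 0 0 0; -2.5 -2 7 0 0 0; 0 -4 10 0 0 0; 3.5 -4.9 10 0 0 0; 7 -4.9 10 0 0 0; 7.2 -4.9 8 0 0 0; 7.2 -4.9 4 0 0 0; 7.2 -4.9 0.5 0 0 0; 7.2 -4.9 -0.6 0 0 0",
  "fingers": 8.54
}}

```text
time: 4.42
tool_pos: [609.4, -163.9, 3.0]
tcp_rot: [-90.4, 0.2, -84.7]
ft_force: [-1.2, 0.5, -1.7]
finger_gap: 85.3
```

Emit:
{"method": "move_arm", "body": {
  "motion": "0 0 0 0 0 0; -0.05 0.5 0 0 0 0; -0.1 1 0 0 0 0; -0.15 1.5 0 0 0 0; -0.2 2 0 0 0 0; -0.2 2.5 0 0 0 0; -0.3 3 0 0 0 0; -0.3 3.5 0 0 0 0; -0.4 4 0 0 0 0; -0.4 4.5 0 0 0 0"
}}

```text
time: 5.25
tool_pos: [608.9, -119.7, 9.2]
tcp_rot: [-90.0, 0.0, -84.7]
ft_force: [-0.3, -0.3, -1.0]
finger_gap: 85.4
```

```bash
python3 - <<'E'
from h import *
s=snap('side');g=s['image']
cv2.imwrite('pics/p3.png',cv2.resize(g[140:300,180:380],None,fx=3.5,fy=3.5,interpolation=cv2.INTER_CUBIC))
E
```

```text
(no output)
```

View pics/p3.png

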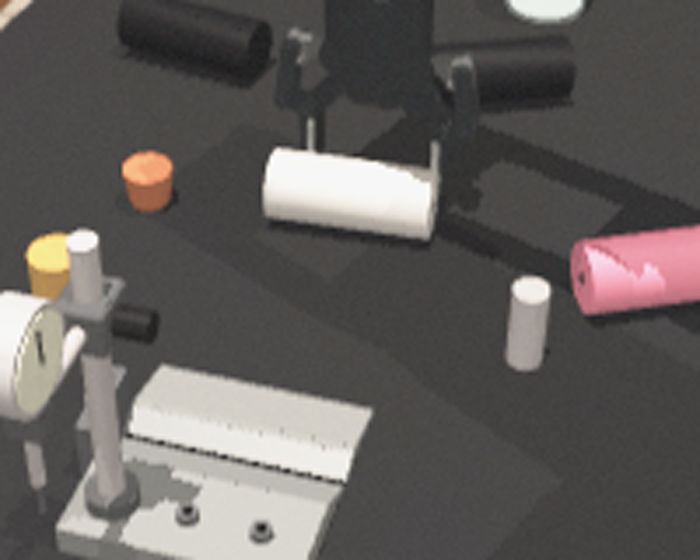

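The side view shows both spread fingers (312,135) and (437,165) behind the bar (350,195), and it rolls ahead of them under control. Continuing.

Emit:
{"method": "move_arm", "body": {
  "motion": "0.1 0.6 0 0 0 0; 0.2 1.2 0 0 0 0; 0.2 1.8 0 0 0 0; 0.2 2.4 0 0 0 0; 0.2 3 0 0 0 0; 0.1 3.6 0 0 0 0; 0.1 4.2 0 0 0 0; 0 4.8 0 0 0 0; 0 5.4 0 0 0 0; -0.1 6 0 0 0 0"
}}

```text
time: 6.13
tool_pos: [608.1, -59.8, 9.4]
tcp_rot: [-90.0, -0.0, -84.7]
ft_force: [-1.0, -0.6, -0.1]
finger_gap: 85.4
```

Emit:
{"method": "move_arm", "body": {
  "motion": "-0.1 0.6 0 0 0 0; -0.1 1.2 0 0 0 0; -0.2 1.8 0 0 0 0; -0.2 2.4 0 0 0 0; -0.3 3 0 0 0 0; -0.3 3.6 0 0 0 0; -0.4 4.2 0 0 0 0; -0.4 4.8 0 0 0 0; -0.5 5.4 0 0 0 0; -0.6 6 0 0 0 0"
}}

```text
time: 6.97
tool_pos: [602.1, 0.2, 9.3]
tcp_rot: [-90.0, -0.0, -84.7]
ft_force: [0.1, -1.1, -0.8]
finger_gap: 84.9
```

```bash
python3 - <<'E'
from h import *
s=snap('side');g=s['image']
cv2.imwrite('pics/p4.png',cv2.resize(g[160:320,180:380],None,fx=3.5,fy=3.5,interpolation=cv2.INTER_CUBIC))
E
```

```text
(no output)
```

View pics/p4.png

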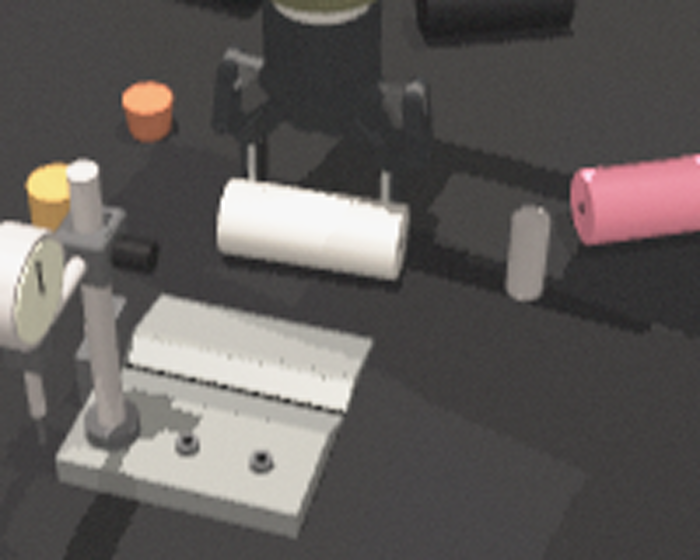

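```bash
python3 - <<'E'
from h import *
s=load('side');k=lambda u,v:(180+u/3.5,160+v/3.5)
q,f=fit(s,[k(*p) for p in[(219,258),(231,180),(397,278),(409,206)]],[605,35,.15]);print(q,toRest(q),f)
E
```

```text
[5.89345806e+02 4.06622145e+01 1.92170736e-01] [-2.81043299e+01 -1.25289103e+02  9.97707357e-02] [ 0.5 -0.6 -0.2  0.5  0.2  0.6 -0.5 -0.4]
```

Emit:
{"method": "move_arm", "body": {
  "motion": "-0.05 0.6 0 0 0 0; -0.1 1.2 0 0 0 0; -0.2 1.8 0 0 0 0; -0.2 2.4 0 0 0 0; -0.3 3 0 0 0 0; -0.3 3.6 0 0 0 0; -0.4 4.2 0 0 0 0; -0.4 4.7 0 0 0 0; -0.5 5.2 0 0 0 0; -0.5 5.6 0 0 0 0"
}}

```text
time: 7.85
tool_pos: [596.9, 56.3, 9.2]
tcp_rot: [-90.0, 0.0, -84.7]
ft_force: [0.4, 0.3, 0.1]
finger_gap: 85.0
```

Emit:
{"method": "move_arm", "body": {
  "motion": "0 0.3 0 0 0 0; -0.1 0.6 0.1 0 0 0; -0.1 0.9 0.2 0 0 0; -0.1 1.2 0.3 0 0 0; -0.1 1.5 0.4 0 0 0; -0.2 1.8 0.4 0 0 0; -0.2 2.1 0.5 0 0 0; -0.2 2.4 0.5 0 0 0; -0.2 2.7 0.5 0 0 0; -0.2 2.7 0.5 0 0 0"
}}

```text
time: 8.68
tool_pos: [596.0, 82.6, 15.1]
tcp_rot: [-89.9, -0.0, -84.7]
ft_force: [1.1, -3.6, 1.8]
finger_gap: 85.2
```

```bash
python3 - <<'E'
from h import *
s=snap('side');g=s['image']
cv2.imwrite('pics/p5.png',cv2.resize(g[180:320,180:355],None,fx=4,fy=4,interpolation=cv2.INTER_CUBIC))
E
```

```text
(no output)
```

View pics/p5.png

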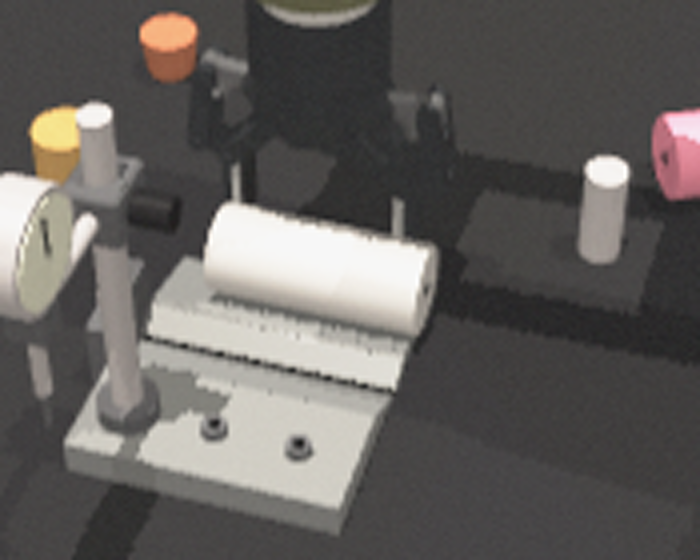

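```bash
python3 - <<'E'
from h import *
s=load('side');k=lambda u,v:(180+u/4,180+v/4)
q,f=fit(s,[k(*p) for p in[(206,283),(226,202),(413,337),(438,247)]],[590,115,.15],30);print(q,toRest(q),f)
E
```

```text
[5.79973647e+02 1.18186934e+02 6.21982817e-02] [-3.02834133e+01 -4.72303362e+01 -3.02017183e-02] [ 0.3  0.9  0.5 -0.8  0.1  0.  -0.9 -0.1]
```

Bar is on the ramp at rest y of about -48 and squared to the rest (yaw about -0.04). Pushing slowly over the crest.

Emit:
{"method": "move_arm", "body": {
  "motion": "0 0.3 0 0 0 0; -0.1 0.6 0.1 0 0 0; -0.1 0.9 0.1 0 0 0; -0.1 1.2 0.2 0 0 0; -0.1 1.5 0.2 0 0 0; -0.2 1.8 0.2 0 0 0; -0.2 2.1 0.3 0 0 0; -0.2 2.4 0.3 0 0 0; -0.3 2.6 0.3 0 0 0; -0.3 2.8 0.3 0 0 0"
}}

```text
time: 9.57
tool_pos: [591.9, 110.7, 17.2]
tcp_rot: [-90.0, 0.0, -84.7]
ft_force: [-0.4, -2.8, 1.6]
finger_gap: 85.9
```

Emit:
{"method": "move_arm", "body": {
  "motion": "0 0.15 0 0 0 0; 0 0.3 0 0 0 0; 0 0.45 0 0 0 0; 0 0.45 0 0 0 0; 0 0.45 0 0 0 0; 0 0.45 0 0 0 0; 0 0.45 0 0 0 0; 0 0.45 0 0 0 0; 0 0.45 0 0 0 0; 0 0.45 0 0 0 0"
}}

```text
time: 10.4
tool_pos: [592.1, 115.1, 17.3]
tcp_rot: [-90.0, 0.0, -84.7]
ft_force: [0.6, -0.0, -0.4]
finger_gap: 85.6
```

```bash
python3 - <<'E'
from h import *
s=snap('side');g=s['image']
cv2.imwrite('pics/p6.png',cv2.resize(g[180:320,180:355],None,fx=4,fy=4,interpolation=cv2.INTER_CUBIC))
E
```

```text
(no output)
```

View pics/p6.png

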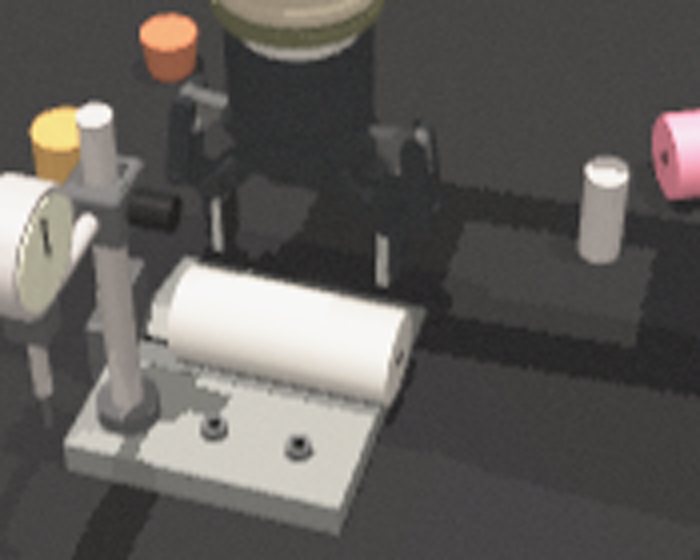

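The bar has dropped into the groove: near end at (395,355), finger force zero. Measuring where it lies.

```bash
python3 - <<'E'
from h import *
s=load('side');k=lambda u,v:(180+u/4,180+v/4)
q,f=fit(s,[k(*p) for p in[(168,349),(186,262),(383,404),(412,311)]],[585,165,.1],28.9);print(q,toRest(q),f)
p=toRest(q)
# expected outline at y=0,yaw 0 for x=-28
for x in(-20,-30):
    c,sn=np.cos(Q[2]),np.sin(Q[2]);print(x,((hull4(s,[Q[0]+x*c-4,Q[1]+x*sn+4,Q[2]+.016],28.9).reshape(4,2)-[180,180])*4).round())
E
```

```text
[5.77239864e+02 1.68679474e+02 7.98443135e-02] [-2.83466598e+01  3.29905323e+00 -1.25556865e-02] [ 0.1  0.9  1.4 -0.3  0.2 -0.  -1.6 -0.4]
-20 [[159. 354.]
 [180. 262.]
 [376. 401.]
 [396. 307.]]
-30 [[177. 358.]
 [198. 266.]
 [395. 405.]
 [415. 310.]]
```

Emit:
{"method": "move_arm", "body": {
  "motion": "0.2 -2 0 0 0 0; 0.2 -2.5 3 0 0 0; 0 -2.5 7 0 0 0; -3 -1 9 0 0 0; -6.5 1 9 0 0 0; -9.5 3 9 0 0 0; -11.1 4.2 9 0 0 0; -11.1 4.2 6 0 0 0; -11.1 4.2 3 0 0 0; -11.1 4.2 0.5 0 0 0",
  "fingers": 0
}}

```text
time: 11.28
tool_pos: [480.9, 157.6, 21.5]
tcp_rot: [-89.9, 0.0, -84.6]
ft_force: [0.2, 0.8, -0.0]
finger_gap: 0.2
```

Emit:
{"method": "move_arm", "body": {
  "motion": "0 0 0 0 0 0; 0 0 0 0 0 0; 0.5 0.05 0 0 0 0; 1 0.1 0 0 0 0; 1.4 0.1 0 0 0 0; 1.8 0.2 0 0 0 0; 2.2 0.2 0 0 0 0; 2.6 0.2 0 0 0 0; 3 0.3 0 0 0 0; 3 0.3 0 0 0 0"
}}

```text
time: 12.12
tool_pos: [511.7, 160.1, 22.2]
tcp_rot: [-90.0, -0.0, -84.7]
ft_force: [-0.1, 0.2, 0.1]
finger_gap: 0.0
```

Emit:
{"method": "move_arm", "body": {
  "motion": "0.2 0 0 0 0 0; 0.4 0 0 0 0 0; 0.6 0.05 0 0 0 0; 0.8 0.05 0 0 0 0; 1 0.1 0 0 0 0; 1.2 0.1 0 0 0 0; 1.4 0.1 0 0 0 0; 1.6 0.15 0 0 0 0"
}}

```text
time: 12.78
tool_pos: [527.2, 161.6, 22.1]
tcp_rot: [-90.0, -0.0, -84.7]
ft_force: [-2.8, -0.8, -0.5]
finger_gap: -0.0
```

Emit:
{"method": "move_arm", "body": {
  "motion": "0.1 0 0 0 0 0; 0.2 0 0 0 0 0; 0.3 0 0 0 0 0"
}}

```text
time: 13.03
tool_pos: [530.1, 161.7, 22.2]
tcp_rot: [-90.0, 0.0, -84.7]
ft_force: [-3.7, -0.9, -1.5]
finger_gap: -0.1
```

Emit:
{"method": "move_arm", "body": {
  "motion": "0.1 0 0 0 0 0; 0.2 0 0 0 0 0"
}}

```text
time: 13.2
tool_pos: [531.2, 161.7, 22.1]
tcp_rot: [-90.1, 0.0, -84.7]
ft_force: [-12.6, 0.6, 8.1]
finger_gap: 0.1
```

Emit:
{"method": "move_arm", "body": {
  "motion": "0.1 0 0 0 0 0; 0.1 0 0 0 0 0"
}}

```text
time: 13.37
tool_pos: [531.1, 161.7, 21.9]
tcp_rot: [-90.3, 0.0, -84.7]
ft_force: [-13.0, -0.5, 6.4]
finger_gap: -0.1
```

Emit:
{"method": "move_arm", "body": {
  "motion": "0.1 0 0 0 0 0; 0.1 0 0 0 0 0"
}}

```text
time: 13.53
tool_pos: [531.1, 161.5, 21.6]
tcp_rot: [-90.4, -0.0, -84.7]
ft_force: [-17.5, -1.2, 9.1]
finger_gap: 0.0
```

The force stepped from 3 N to 13–17 N with no further travel at tool x = 531. The finger face is then at rest x of about -60, so the bar is against the stop. Backing off and checking.

Emit:
{"method": "move_arm", "body": {
  "motion": "-0.2 0 0 0 0 0; -0.6 0 0 0 0 0; -1.5 -0.1 0 0 0 0; -3 -0.3 0 0 0 0; -4.5 -0.4 1 0 0 0; -5.5 -0.5 4 0 0 0; -7 -2 8 0 0 0; -8 -5 11 0 0 0; -8 -9 12 0 0 0; -8 -12 13 0 0 0"
}}

```text
time: 14.37
tool_pos: [455.5, 40.5, 155.8]
tcp_rot: [-89.6, -0.1, -84.6]
ft_force: [1.0, -1.4, -0.5]
finger_gap: 0.1
```

```bash
python3 - <<'E'
from h import *
s=snap('side');t=snap('top');g=s['image']
cv2.imwrite('pics/p7.png',cv2.resize(g[180:320,180:355],None,fx=4,fy=4,interpolation=cv2.INTER_CUBIC))
c,sn=np.cos(Q[2]),np.sin(Q[2])
print(((hull4(s,[Q[0]-4,Q[1]+4,Q[2]+.016],28.9).reshape(4,2)-180)*4).round())
a=cv2.resize(t['image'][185:260,185:260],None,fx=5,fy=5,interpolation=cv2.INTER_CUBIC)
b=cv2.resize(g[200:300,190:300],None,fx=3.75,fy=3.75,interpolation=cv2.INTER_CUBIC)
cv2.imwrite('pics/p8.png',np.hstack([a,b]))
print(((hull4(t,[Q[0],Q[1],Q[2]],28.9).reshape(4,2)-185)*5).round())
E
```

```text
[[124. 346.]
 [146. 255.]
 [339. 393.]
 [360. 299.]]
[[157.  76.]
 [241.  70.]
 [172. 274.]
 [257. 267.]]
```

View pics/p8.png

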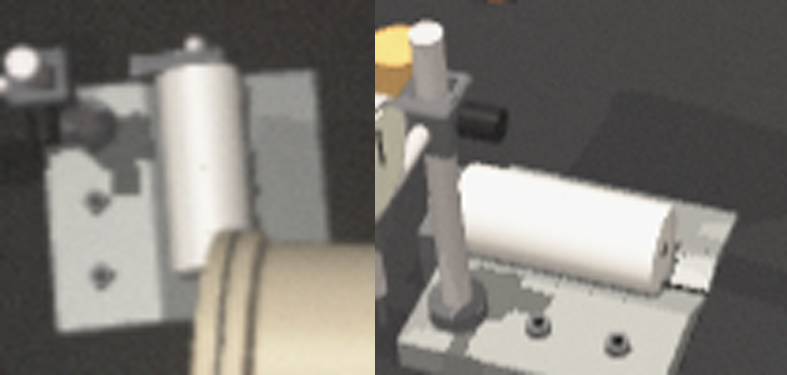

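The top view shows the bar's far end (200,67) against the stop plate and its near corner at (175,271), where (172,274) was predicted for a seated bar. The side view agrees, and the robot is clear.

```bash
python3 -c "
from h import *
print(r.hand_in(), readout.sense()['time'])"
```

```text
the job is handed in; nothing more can be done
the job is handed in; nothing more can be done
```

The bar lies in the V-groove against the end stop, and I handed the job in after about 14.5 s of robot time; no verdict was reported.

**What I did:** I pushed the bar's end about 28 mm along the bench to centre and partly square it. Then I rolled it with two spread fingers up the ramp and over the crest. Last, I slid it along the groove with closed fingers.

**Last checks:**
- **Against the stop:** the push force rose from about 3 N to 13–17 N with no further travel, at a finger position that puts the bar's end on the stop.
- **Seated straight:** the final top view matches the predicted outline of a seated bar to about 1 pixel (about 3 mm). In the last side-view fit, taken before the end push, its angle was about 0.01–0.03 rad off the groove.
- **Clear of the robot:** the arm was well away from everything at hand-in.

**What disagreed or was not measured:** the two cameras disagreed by about 4–5 mm and 0.016 rad throughout. I treated the top view as the reference, and the push against the stop settled the position along the groove. I saw none of the other things move, but I did not measure them at the end.

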